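# Screw the fill cap onto the cooling reservoir

### The job

Put the orange fill cap on the threaded neck of the cooling reservoir and screw it down fully home, so that its rim sits on the black shoulder all round. The thread will not catch if you just turn it forward: rest the cap level on the neck, turn it backward (anticlockwise from above) until it drops a step, then turn it forward (clockwise) until it is home, and let go. Leave the other things on the bench where they are.

Things in the scene. Friction and masses are not known exactly. Their poses are not given: they have to be found in the camera images.
- cap_mid (a point): The orange fill cap: round, 24 grip facets, 54 mm across, 36 mm high, about 60 g, closed top with a black disc, standing on its open rim. Point on its axis half-way up, 18 mm above the rim; z up through the top. Grip it across any facets, gripping point at least 22 mm above the rim, so that the fingertips clear the shoulder.
- cap_pins (a point): Point on the cap's axis, 8 mm above its rim. At this height three steel pins, 3 mm thick, 120 degrees apart (one along this frame's x), point inward from the cap's wall (inner diameter 49 mm). They ride on the neck's thread, with about 1 mm of play.
- seat (a point): Centre of the flat black shoulder, 60 mm across, on top of the reservoir; z up. Reservoir: 74 mm square black block with a clear greenish cylinder, fixed, shoulder 78 mm above the bench. The white neck rises 27 mm from it. cap_mid is 33 mm above this point with the pins on the ledge (36 on the teeth), about 26 to 27 mm once dropped into the slots, and 18 mm when home.
- neck_ledge (a point): On the neck's axis, 21 mm above the shoulder, level with a ledge round the coned, 47 mm wide neck. Every 120 degrees it has a slot 16 degrees wide where a right-hand thread starts. A pin going anticlockwise on the ledge falls in; going clockwise it jams on a tooth 3.5 mm high just before the slot. The slots' angle is not shown by this frame.
- neck_thread (a point): On the neck's axis, half-way up the thread, 12 mm above the shoulder. The thread has three starts and draws the cap down 21 mm a turn: about 170 degrees clockwise from the slots to home. The gripper must follow it down. It holds where it is left.
- spare_plug: bystander: brass plug, 34 mm across, 22 mm high; origin under its centre
- memory: bystander: green memory module lying flat, 133 x 30 x 5 mm; origin under its centre
- drive: bystander: flat silver drive, 100 x 70 x 9 mm; origin under its centre
- driver: bystander: screwdriver lying on the bench; origin under its centre
- pot: bystander: black plastic cup, 84 mm across, 100 mm high; origin under its centre
- tin: bystander: white jar with steel lid, 60 mm across, 50 mm high; origin under its centre
Not all that is in view belongs to the job. What is meant by the part that bears cap_mid is not blue, and is the larger of those in its own colour.

How it is judged:
On the way:
1. the cap has dropped level into the thread's starting slots (horizontal distance between cap_mid and seat below 0.004 m and z of cap_mid in the frame of seat between 0.0205 and 0.0293 m and angle between cap_mid's own z axis and vertical below 0.1 rad), for 0.1 s.
At the end, for the whole second after the job is handed in: The cap is screwed home on the neck: its rim within 1.3 mm of the shoulder, its axis within 3 mm of the neck's and within 0.05 rad of upright, released (horizontal distance between cap_mid and seat below 0.003 m and z of cap_mid in the frame of seat below 0.0193 m and angle between cap_mid's own z axis and vertical below 0.05 rad); the robot touches nothing.
It fails at once if a bystander is moved by more than 30 mm (distance of any of spare_plug, memory, drive, driver, pot, tin from where it was at the start of the episode above 0.03 m).
It also fails if it takes over 72 s, if anything falls off the work surface, if the arm or the gripper's body presses on something with over 40 N, if the wrist force passes 120 N, or if a joint passes its speed limit or range.

### The arm

A 6-joint arm with a two-finger parallel gripper is mounted at the origin on the work surface. World frame = base frame: x ahead of the robot, y to its left, z up, the work surface at z = 0. Lengths are in m, angles in rad, forces in N, time in s.
With the tool pointing down it reaches from about 0.3 to 0.875 m from the base axis. Payload 4.2 kg.
Tool frame: the origin (TCP) lies between the finger pads; the fingertips stand 14 mm ahead of it and the grasp point (between the pads) lies 5 mm behind it (robot.finger_overhang is the distance from the TCP to the fingertips, in m); z points along the fingers, x is the direction in which the jaws open and shut, and the axes are right-handed (so a half turn about z gives the same grasp; the last joint's range is limited). The gripper opens to 85 mm and grips with 20 to 120 N. Pads are 22 mm wide; open, the fingers measure 114 mm over their backs; the gripper's body (76 mm by 85 mm) begins 54 mm behind the grasp point. The pads swing forward as they close: fully open they stand 13 mm farther back than shut.
Start: joints at [1.277, 0.32, 1.565, -0, 1.257, -0.02], TCP at [0.155, 0.554, 0.245] pointing down, gripper open.
Joint ranges: [-3.11, 3.11], [-0.84, 2.01], [0.21, 2.61], [-1.34, 4.49], [0.05, 2.63], [-2.56, 2.56]. Speed limits (rad/s): [2.57, 2.57, 3.14, 3.14, 3.14, 3.14].

### API

Orientations are given as a unit quaternion [x, y, z, w].
In Python, from rig import readout, capture, calibration, hand_in, robot gives the robot as it stands. The module is installed in compiled form; this text tells all that it offers.
- The arm moves only by the tool arm_command, never from a script. Its arguments are lists of equal length, an entry for each row: "linear": the shift along the tool's x, y, z in mm, a list of three; "dr": the turn, a rotation vector about the tool's x, y, z in degrees, a list of three; "claw": the closure, from 0 (fully open) to 1 (shut). A call has 1 to 5 rows; each row is the pose to reach, as a shift and turn from the pose measured when the call began, along the tool's axes at that moment; what a row does not reach only later rows make up. A row lasts 1/10 s, in which the tool goes at most 50 mm and 8.59 degrees, less where a joint would pass 70% of its speed; a pose out of reach is approached as far as the arm can. A call with a gripper value outside its range is refused whole. The fingers move at their own pace and stop on an object; "newtons" is the grip in N (left out, the last holds). Time passes only in rows, so rows that repeat a pose let the fingers close. It gives the time, the measured TCP pose, the force and the opening at its end, in the units of the state.
- readout.sense(): the state, without advancing time (a new reading comes with each control period).
- capture(name): name is "scene" or "top"; returns the picture (400x640x3 uint8, red, green, blue); there is no depth.
- calibration(name): a dict with "intrinsics" (3x3 intrinsics, pixels), "k1" (the pictures are not rectified: a ray, as slopes to the right and down, at radius r is drawn at 1 + k1 r^2 times it, then the intrinsics apply), "R" (3x3) and "t" (3): a world point X has camera coordinates R X + t. Camera axes: x right, y down, z forward; pixel columns grow to the right and rows downward; lengths in m; the calibration is good to about 2 mm. A picture is of the moment at which its call begins. calibration takes no time and is no camera call.
- hand_in(): hands the job in, once; it reports no verdict.
The state is a dict: "time_s": time; "qpos": joint angles; "qvel": joint speeds; "joint_efforts": joint torques, N m; "ee_pos": TCP position; "orientation": TCP orientation; "ft_force": force on the tool from outside, world axes, zero at the start; "moment": the same for the moment, N m; "opening": opening from 0.0 (shut) to 1.0 (fully open).
Only numpy, scipy, OpenCV 4.12 (cv2) and the standard library are available. Lean on these libraries where they do the work, as an engineer would, in place of code of your own. Each camera call takes 0.05 s, during which the arm holds its last target.

## Working session

There is one attempt and no reset: what is moved stays moved. The work goes in short steps, Python scripts to look and compute and a tool call to move; the robot and the scene stay as the last step left them, time stands still between calls to the robot, and variables do not carry over. Pictures are saved under pics/ and viewed, and the job is handed in when it is done.

Besides the shell and the picture viewer there is one more tool, called after "Emit:" in YAML: its name, and indented under it one key for each argument. arm_command: Moves the arm, as the interface text tells. Its arguments: {"type":"object","properties":{"linear":{"type":"array","items":{"type":"array","items":{"type":"number"}}},"dr":{"type":"array","items":{"type":"array","items":{"type":"number"}}},"claw":{"type":"array","items":{"type":"number"}},"newtons":{"type":"number"}},"required":["linear","dr","claw"]}

```bash
mkdir -p pics; python3 - <<'E'
from rig import readout, capture, calibration
import cv2
s=readout.sense(); print(s)
for n in("scene","top"):
    im=capture(n); cv2.imwrite(f"pics/{n}0.png",im[:,:,::-1]); 
    c=calibration(n); print(n,c)
E
```

```text
{'time_s': 0.0, 'qpos': array([ 1.27699256e+00,  3.20320674e-01,  1.56566676e+00, -6.04527223e-06,
        1.25739800e+00, -2.00285091e-02]), 'qvel': array([-0.00150983,  0.00193638,  0.00025373, -0.00168438,  0.00105326,
       -0.00080736]), 'joint_efforts': array([ 7.73485299e-04, -4.15517271e+01, -2.34166628e+01,  1.01463613e-04,
        8.10670521e-03,  9.48158203e-06]), 'ee_pos': array([0.15534961, 0.55315515, 0.24447047]), 'orientation': array([ 7.96983433e-01,  6.04000500e-01, -7.23421223e-04,  5.29330605e-04]), 'ft_force': array([ 0.11110198, -0.07886438,  0.31962123]), 'moment': array([ 0.0290105 , -0.01722628, -0.00614592]), 'opening': 0.997303106313569}
scene {'intrinsics': array([[444.41742121,   0.        , 312.49812434],
       [  0.        , 444.41742121, 207.71472133],
       [  0.        ,   0.        ,   1.        ]]), 'k1': -0.051060297771297766, 'R': array([[ 0.61947235,  0.78501259,  0.00304149],
       [ 0.61264218, -0.48102094, -0.62712711],
       [-0.49083965,  0.39035125, -0.77891099]]), 't': array([-0.37860307, -0.32494132,  1.44129765])}
top {'intrinsics': array([[461.12955646,   0.        , 319.20641311],
       [  0.        , 461.12955646, 203.41919385],
       [  0.        ,   0.        ,   1.        ]]), 'k1': -0.04329228918750559, 'R': array([[ 0.0176156 , -0.99978404,  0.01102572],
       [-0.99889028, -0.01807946, -0.04348949],
       [ 0.04367944, -0.01024739, -0.99899304]]), 't': array([-0.01510169,  0.59451385,  1.54659324])}
```

View pics/scene0.png

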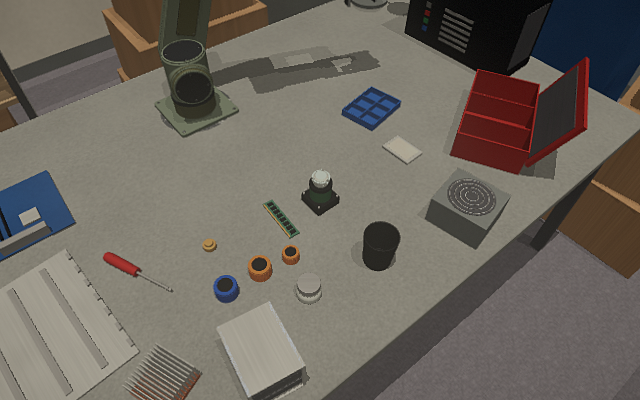

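View pics/top0.png

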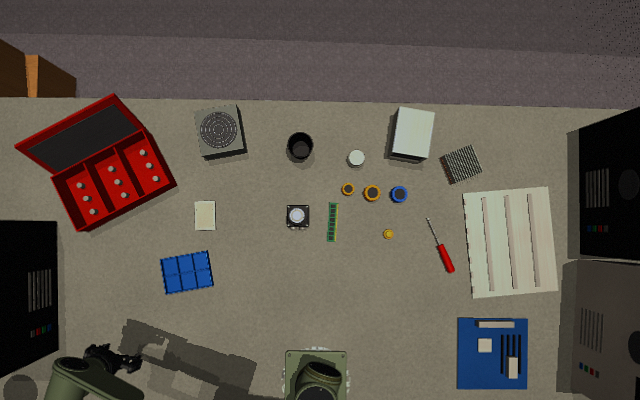

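Candidates for the cap: large orange at scene (260,267) / top (372,193); small orange at scene (291,254) / top (348,189); blue at scene (226,288) / top (399,194); brass plug at scene (209,244). By the description (not blue, larger of its colour) it is the orange one at scene (260,267). The reservoir is at scene (320,190) / top (297,216).

```bash
cat > h.py <<'E'
import numpy as np, cv2
from rig import calibration
def ray(n,u,v):
    c=calibration(n);K=c["intrinsics"];D=np.array([c["k1"],0,0,0,0.])
    p=cv2.undistortPoints(np.array([[[u,v]]],float),K,D)[0,0]
    R=np.array(c["R"]);o=-R.T@c["t"];d=R.T@np.array([p[0],p[1],1]);return o,d/np.linalg.norm(d)
def onz(n,u,v,z):
    o,d=ray(n,u,v);return o+d*(z-o[2])/d[2]
def tri(a,b):
    (o1,d1),(o2,d2)=a,b
    A=np.stack([d1,-d2],1);x=np.linalg.lstsq(A,o2-o1,rcond=None)[0]
    p,q=o1+d1*x[0],o2+d2*x[1];return (p+q)/2,np.linalg.norm(p-q)
def proj(n,X):
    c=calibration(n);r=cv2.Rodrigues(np.array(c["R"]))[0]
    return cv2.projectPoints(np.array([X],float),r,np.array(c["t"],float),c["intrinsics"],np.array([c["k1"],0,0,0,0.]))[0][0,0]
E
python3 - <<'E'
from h import *
S=cv2.imread("pics/scene0.png");T=cv2.imread("pics/top0.png")
for n,I in(("scene",S),("top",T)):
    hsv=cv2.cvtColor(I,cv2.COLOR_BGR2HSV)
    m=cv2.inRange(hsv,(8,140,90),(28,255,255))
    N,l,st,ce=cv2.connectedComponentsWithStats(m)
    for i in range(1,N):
        if st[i,4]>25:
            cn=cv2.findContours((l==i).astype(np.uint8),cv2.RETR_EXTERNAL,cv2.CHAIN_APPROX_NONE)[0][0]
            (c,ax,an)=cv2.minEnclosingCircle(cn)+(0,)
            print(n,st[i],ce[i],c,ax)
def crop(I,u,v,w,h,k,f): cv2.imwrite(f,cv2.resize(I[v-h:v+h,u-w:u+w],None,fx=k,fy=k,interpolation=cv2.INTER_CUBIC))
a=cv2.resize(S[155:305,195:345],(600,600),interpolation=cv2.INTER_CUBIC);cv2.imwrite("pics/cropS.png",a)
b=cv2.resize(T[165:245,275:415],(800,457),interpolation=cv2.INTER_CUBIC);cv2.imwrite("pics/cropT.png",b)
E
```

```text
scene [264 205  26  32  56] [276.42857143 220.60714286] (276.5, 220.5) 19.91240692138672
scene [203 239  13  10  36] [208.72222222 242.63888889] (209.0, 244.5) 6.18475866317749
scene [282 245  18  20 201] [290.21890547 255.70646766] (290.0, 254.5) 9.962529182434082
scene [248 255  24  27 352] [259.81818182 270.03977273] (259.3152160644531, 268.2065124511719) 13.313644409179688
top [ 25  55  13  42 469] [31.57142857 74.09381663] (31.5, 75.3780517578125) 21.107324600219727
top [342 183  13  12  76] [347.78947368 188.5       ] (347.9545593261719, 188.13636779785156) 6.3262739181518555
top [364 185  17  16 125] [371.792 192.312] (372.0581359863281, 192.31394958496094) 8.272195816040039
top [383 229  11  10  79] [387.93670886 233.60759494] (388.0, 233.5) 5.02503776550293
```

View pics/cropS.png

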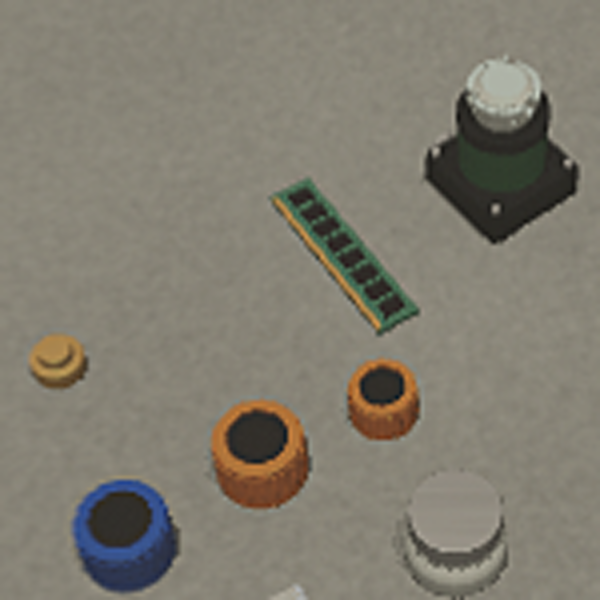

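View pics/cropT.png

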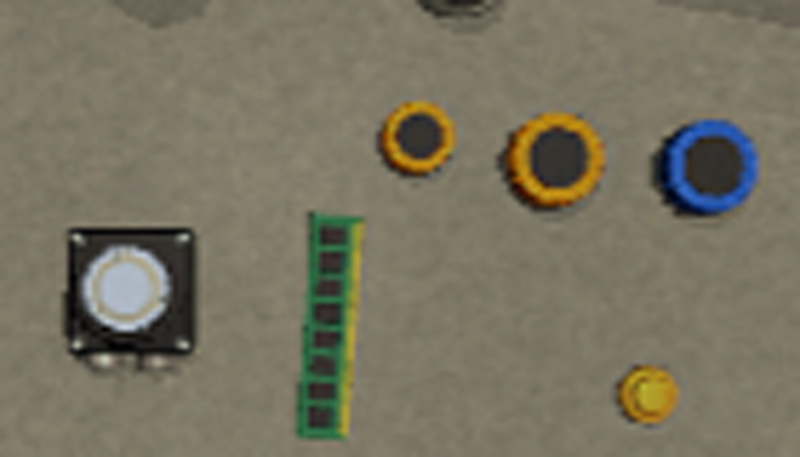

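The crops show the larger orange cap, standing upright with its black disc, at scene (260,268) and top (372,193). The reservoir with its white neck is at scene (321,178) and top (297,215). Next I measure both.

```bash
python3 - <<'E'
from h import *
I={n:cv2.imread(f"pics/{n}0.png") for n in("scene","top")}
def blob(n,box,lo,hi,space=None):
    x0,y0,x1,y1=box;r=cv2.resize(I[n][y0:y1,x0:x1],None,fx=4,fy=4,interpolation=cv2.INTER_CUBIC)
    h=cv2.cvtColor(r,cv2.COLOR_BGR2HSV);m=cv2.inRange(h,lo,hi)
    cs=cv2.findContours(m,cv2.RETR_EXTERNAL,cv2.CHAIN_APPROX_NONE)[0];c=max(cs,key=cv2.contourArea)
    M=cv2.moments(cv2.convexHull(c));e=cv2.fitEllipse(cv2.convexHull(c))
    f=lambda p:(x0+(p[0]+.5)/4-.5,y0+(p[1]+.5)/4-.5)
    return f((M['m10']/M['m00'],M['m01']/M['m00'])),f(e[0]),np.array(e[1])/4
print("disc")
ds=blob("scene",(250,256,268,272),(0,0,0),(180,140,75)); dt=blob("top",(366,186,380,200),(0,0,0),(180,110,100))
for n,d in(("scene",ds),("top",dt)):
    print(n,d,onz(n,*d[0],.036))
print(tri(ray("scene",*ds[0]),ray("top",*dt[0])))
ot=blob("top",(360,180,384,205),(8,130,90),(28,255,255)); print("orange top",ot,onz("top",*ot[0],.033))
print("neck")
nt=blob("top",(286,204,310,228),(0,0,150),(180,90,255)); print(nt)
for z in(.09,.105): print(z,onz("top",*nt[0],z))
ns=blob("scene",(308,165,334,190),(0,0,110),(180,70,255)); print(ns,onz("scene",*ns[0],.095))
# bystanders
for nm,p in(("plug",(388,234)),("mem",(332,222)),("pot",(300,147)),("tin",(357,158)),("small",(348,188.5)),("blue",(399,194))): print(nm,onz("top",*p,.03))
E
python3 - <<'E'
import cv2
for n,b in(("scene",(296,160,346,220)),("top",(280,200,315,232))):
    I=cv2.imread(f"pics/{n}0.png")[b[1]:b[3],b[0]:b[2]]
    cv2.imwrite(f"pics/neck_{n}.png",cv2.resize(I,None,fx=10,fy=10,interpolation=cv2.INTER_CUBIC))
E
```

```text
disc
scene ((258.85216463841095, 263.85725276262417), (258.8470649719238, 263.8394718170166), array([12.94634056, 15.07174492])) [ 0.63839887 -0.18019003  0.036     ]
top ((372.23601754385965, 192.18149122807017), (372.2245421409607, 192.16141510009766), array([ 9.70815849, 10.02695084])) [ 0.63447798 -0.18079479  0.036     ]
(array([ 0.63542982, -0.18018368,  0.03206595]), np.float64(0.0025819056662109256))
orange top ((371.93884051554505, 192.3221295749705), (371.925256729126, 192.3272123336792), array([16.43388367, 16.69889641])) [ 0.63419844 -0.18017903  0.033     ]
neck
((296.58989326765186, 215.0558538587849), (296.5765504837036, 215.06577587127686), array([14.28871822, 14.45882988]))
0.09 [0.55262324 0.06824369 0.09      ]
0.105 [0.55235934 0.06766898 0.105     ]
((320.5929304541971, 176.76646172814822), (326.49707221984863, 176.86644840240479), array([ 24.89473724, 125.69278717])) [0.55500597 0.06999763 0.095     ]
plug [ 0.49573674 -0.23620424  0.03      ]
mem [ 0.53259586 -0.04814009  0.03      ]
pot [0.78272668 0.06364323 0.03      ]
tin [ 0.74921156 -0.12878223  0.03      ]
small [ 0.64575769 -0.09996312  0.03      ]
blue [ 0.63046224 -0.27175958  0.03      ]
```

View pics/neck_scene.png

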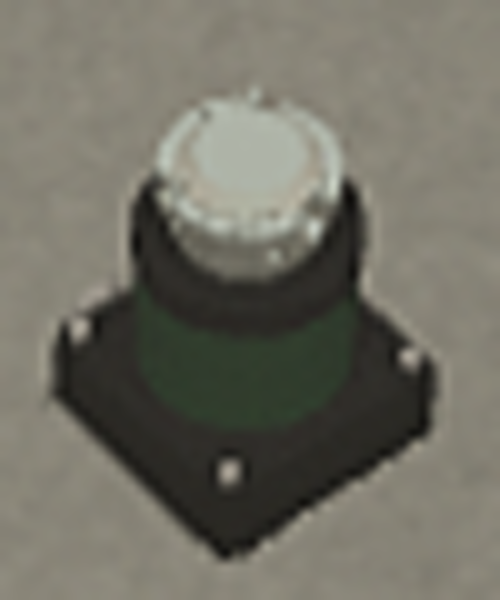

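View pics/neck_top.png

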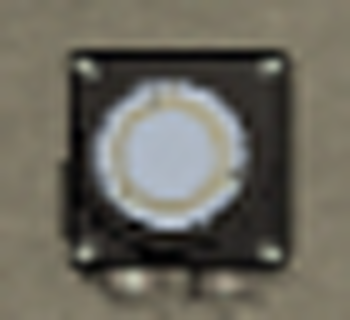

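```bash
cat > go.py <<'E'
import sys,numpy as np
from rig import readout
from scipy.spatial.transform import Rotation as Ro
s=readout.sense();R=Ro.from_quat(s["orientation"])
x=R.as_matrix()[:,0];yaw=np.degrees(np.arctan2(x[1],x[0]))
print("t",s["time_s"],"tcp",np.round(s["ee_pos"],4),"yaw",round(yaw,2),"tilt",np.round(R.as_matrix()[:2,2],4),"q6",round(np.degrees(s["qpos"][5]),1),"F",np.round(s["ft_force"],1),"M",np.round(s["moment"],2),"op",round(s["opening"],3))
if len(sys.argv)>4:
    X=np.array(list(map(float,sys.argv[1:4])));Y=np.radians(float(sys.argv[4]))
    G=np.array([[np.cos(Y),np.sin(Y),0],[np.sin(Y),-np.cos(Y),0],[0,0,-1]]);G=Ro.from_matrix(G)
    print("linear",np.round(R.inv().apply(X-s["ee_pos"])*1000,1),"dr",np.round((R.inv()*G).as_rotvec(degrees=True),2))
E
python3 go.py 0.6355 -0.1803 0.15 45
```

```text
t 0.1 tcp [0.1554 0.5532 0.2446] yaw 74.31 tilt [-0.0004 -0.0015] q6 -1.1 F [-0.  -0.5 -1. ] M [ 0.05  0.   -0.05] op 0.999
linear [-576.2  660.6   95.5] dr [2.000e-02 9.000e-02 2.931e+01]
```

Emit:
arm_command:
  linear:
    - [-576,661,0]
    - [-576,661,0]
    - [-576,661,0]
    - [-576,661,0]
    - [-576,661,0]
  dr:
    - [0,0,29]
    - [0,0,29]
    - [0,0,29]
    - [0,0,29]
    - [0,0,29]
  claw: [0,0,0,0,0]
  newtons: 40

```text
time_s: 0.6
ee_pos: [0.2929, 0.3426, 0.2451]
orientation: [0.923, 0.385, -0.001, 0.001]
ft_force: [1.7, 0.3, 0.5]
opening: 1.003
```

```bash
python3 go.py 0.6355 -0.1803 0.15 45
```

```text
t 0.6 tcp [0.2929 0.3426 0.2451] yaw 45.3 tilt [-0.0006 -0.002 ] q6 2.8 F [1.7 0.3 0.5] M [-0.01 -0.01  0.03] op 1.003
linear [-130.5  611.2   95.9] dr [0.05 0.11 0.3 ]
```

Emit:
arm_command:
  linear:
    - [-130,611,0]
    - [-130,611,0]
    - [-130,611,0]
    - [-130,611,0]
    - [-130,611,0]
  dr:
    - [0,0,0]
    - [0,0,0]
    - [0,0,0]
    - [0,0,0]
    - [0,0,0]
  claw: [0,0,0,0,0]

```text
time_s: 1.1
ee_pos: [0.43, 0.1334, 0.2455]
orientation: [0.923, 0.385, -0.001, 0.001]
ft_force: [0.1, 0.2, 0.3]
opening: 1.002
```

```bash
python3 go.py 0.6355 -0.1803 0.1 45
```

```text
t 1.1 tcp [0.43   0.1334 0.2455] yaw 45.3 tilt [-0.0006 -0.0018] q6 -29.4 F [0.1 0.2 0.3] M [-0.01  0.01 -0.03] op 1.002
linear [-78.1 366.6 145.9] dr [0.05 0.1  0.3 ]
```

Emit:
arm_command:
  linear:
    - [-78,367,0]
    - [-78,367,0]
    - [-78,367,0]
    - [-78,367,50]
    - [-78,367,80]
  dr:
    - [0,0,0]
    - [0,0,0]
    - [0,0,0]
    - [0,0,0]
    - [0,0,0]
  claw: [0,0,0,0,0]

```text
time_s: 1.6
ee_pos: [0.5654, -0.0723, 0.2174]
orientation: [0.923, 0.385, 0.001, 0.001]
ft_force: [0.9, 1.2, 0.0]
opening: 0.998
```

```bash
python3 go.py 0.6355 -0.1803 0.08 45
```

```text
t 1.6 tcp [ 0.5654 -0.0723  0.2174] yaw 45.25 tilt [ 0.0021 -0.002 ] q6 -53.6 F [0.9 1.2 0. ] M [ 0.02 -0.04 -0.01] op 0.998
linear [-27.4 125.5 137.8] dr [ 0.17 -0.    0.25]
```

Emit:
arm_command:
  linear:
    - [-27,125,50]
    - [-27,125,100]
    - [-27,125,138]
    - [-27,125,138]
    - [-27,125,138]
  dr:
    - [0,0,0]
    - [0,0,0]
    - [0,0,0]
    - [0,0,0]
    - [0,0,0]
  claw: [0,0,0,0,0]

```text
time_s: 2.1
ee_pos: [0.6324, -0.181, 0.0722]
orientation: [0.923, 0.384, -0.004, -0.002]
ft_force: [-1.5, 0.6, -0.4]
opening: 0.997
```

```bash
python3 go.py 0.6355 -0.1803 0.021 45; python3 - <<'E'
from rig import capture
import cv2
for n,b in(("scene",(180,190,340,310)),("top",(310,130,430,220))):
    I=capture(n)[:,:,::-1][b[1]:b[3],b[0]:b[2]]
    cv2.imwrite(f"pics/pre_{n}.png",cv2.resize(I,None,fx=5,fy=5,interpolation=cv2.INTER_CUBIC))
E
```

```text
t 2.1 tcp [ 0.6324 -0.181   0.0722] yaw 45.11 tilt [-0.0101  0.0011] q6 -62.0 F [-1.5  0.6 -0.4] M [ 0.06  0.   -0.05] op 0.997
linear [ 3.   2.1 51.2] dr [-0.46  0.36  0.11]
```

View pics/pre_scene.png

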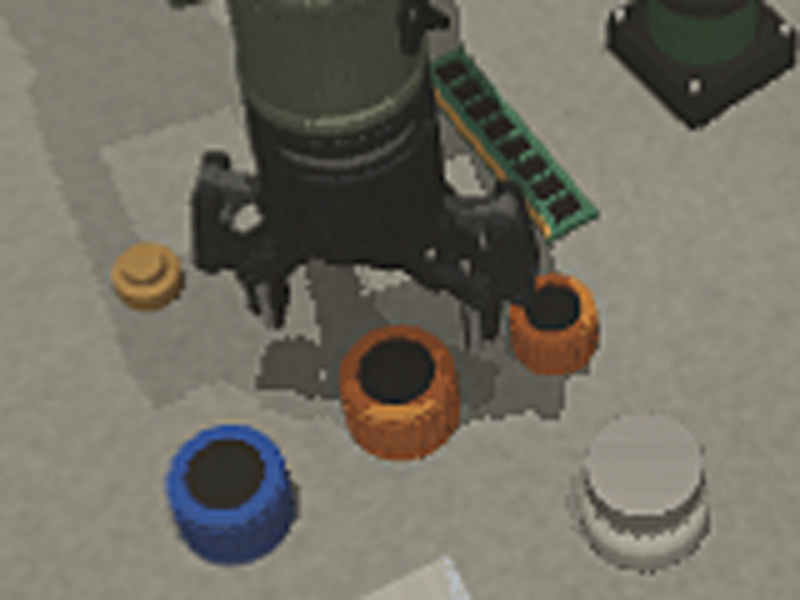

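The fingers straddle the large cap (crop (398,390)), clear of the small orange and blue ones. Next: go down and centre it with two perpendicular squeezes.

Emit:
arm_command:
  linear:
    - [3,2,35]
    - [3,2,51]
    - [3,2,51]
    - [3,2,51]
  dr:
    - [-0.5,0.4,0]
    - [-0.5,0.4,0]
    - [-0.5,0.4,0]
    - [-0.5,0.4,0]
  claw: [0,0,0,0]

```text
time_s: 2.6
ee_pos: [0.6394, -0.1785, 0.0303]
orientation: [0.923, 0.385, 0.006, 0.004]
ft_force: [1.0, 0.0, -0.5]
opening: 0.996
```

```bash
python3 go.py 0.6355 -0.1803 0.021 45
```

```text
t 2.6 tcp [ 0.6394 -0.1785  0.0303] yaw 45.26 tilt [ 0.0139 -0.003 ] q6 -61.9 F [ 1.   0.  -0.5] M [ 0.04 -0.   -0.03] op 0.996
linear [-4.1 -1.6  9.3] dr [ 0.68 -0.44  0.26]
```

Emit:
arm_command:
  linear:
    - [-4,-1.6,9]
    - [-4,-1.6,9]
    - [-4,-1.6,9]
    - [-4,-1.6,9]
    - [-4,-1.6,9]
  dr:
    - [0.7,-0.4,0.3]
    - [0.7,-0.4,0.3]
    - [0.7,-0.4,0.3]
    - [0.7,-0.4,0.3]
    - [0.7,-0.4,0.3]
  claw: [0,0,0.2,0.3,0.4]
  newtons: 30

```text
time_s: 3.1
ee_pos: [0.636, -0.1803, 0.022]
orientation: [0.924, 0.382, 0.001, 0.0]
ft_force: [0.3, -0.6, 2.5]
opening: 0.623
```

```bash
python3 go.py 0.6355 -0.1803 0.021 45
```

```text
t 3.1 tcp [ 0.636  -0.1803  0.022 ] yaw 44.95 tilt [0.0015 0.0005] q6 -61.8 F [ 0.3 -0.6  2.5] M [ 0.07 -0.03 -0.01] op 0.623
linear [-0.4 -0.4  1. ] dr [ 0.04 -0.08 -0.05]
```

Emit:
arm_command:
  linear:
    - [0,0,0]
    - [0,0,0]
    - [0,0,0]
    - [0,0,0]
    - [0,0,0]
  dr:
    - [0,0,0]
    - [0,0,0]
    - [0,0,0]
    - [0,0,0]
    - [0,0,0]
  claw: [0.6,0.6,0.6,0,0]

```text
time_s: 3.6
ee_pos: [0.6359, -0.1803, 0.0219]
orientation: [0.924, 0.382, 0.001, -0.0]
ft_force: [-0.5, 0.2, -0.5]
opening: 0.937
```

```bash
python3 go.py 0.6355 -0.1803 0.021 -45
```

```text
t 3.6 tcp [ 0.6359 -0.1803  0.0219] yaw 44.95 tilt [0.0012 0.0006] q6 -61.8 F [-0.5  0.2 -0.5] M [-0.02 -0.04 -0.01] op 0.937
linear [-0.3 -0.3  0.9] dr [-4.000e-02 -7.000e-02  8.995e+01]
```

Emit:
arm_command:
  linear:
    - [0,0,1]
    - [0,0,1]
    - [0,0,1]
    - [0,0,1]
    - [0,0,1]
  dr:
    - [0,0,90]
    - [0,0,90]
    - [0,0,90]
    - [0,0,90]
    - [0,0,90]
  claw: [0,0,0,0,0]

```text
time_s: 4.1
ee_pos: [0.6358, -0.1803, 0.0207]
orientation: [1.0, 0.014, 0.001, -0.0]
ft_force: [0.2, 0.8, 0.7]
opening: 0.999
```

Emit:
arm_command:
  linear:
    - [0,0,0]
    - [0,0,0]
    - [0,0,0]
    - [0,0,0]
    - [0,0,0]
  dr:
    - [0,0,47]
    - [0,0,47]
    - [0,0,47]
    - [0,0,47]
    - [0,0,47]
  claw: [0,0,0,0,0]

```text
time_s: 4.6
ee_pos: [0.6357, -0.1802, 0.0205]
orientation: [0.936, -0.353, 0.0, -0.0]
ft_force: [0.1, -0.4, -0.6]
opening: 1.001
```

```bash
python3 go.py 0.6355 -0.1803 0.021 -45
```

```text
t 4.6 tcp [ 0.6357 -0.1802  0.0205] yaw -41.34 tilt [0.0008 0.0006] q6 24.5 F [ 0.1 -0.4 -0.6] M [-0.03 -0.    0.  ] op 1.001
linear [-0.1  0.2 -0.5] dr [-0.06 -0.01  3.66]
```

Now squeeze at -45°.

Emit:
arm_command:
  linear:
    - [0,0,0]
    - [0,0,0]
    - [0,0,0]
    - [0,0,0]
    - [0,0,0]
  dr:
    - [0,0,3.7]
    - [0,0,3.7]
    - [0,0,3.7]
    - [0,0,3.7]
    - [0,0,3.7]
  claw: [0.2,0.6,0.6,0.6,0.6]
  newtons: 40

```text
time_s: 5.1
ee_pos: [0.636, -0.1804, 0.0208]
orientation: [0.924, -0.383, 0.001, -0.0]
ft_force: [-0.2, 0.4, 2.2]
opening: 0.618
```

```bash
python3 go.py 0.6355 -0.1803 0.12 -45;python3 - <<'E'
from rig import capture
import cv2
for n,b in(("scene",(180,190,340,310)),):
    I=capture(n)[:,:,::-1];cv2.imwrite("pics/gripfull.png",I);I=I[b[1]:b[3],b[0]:b[2]]
    cv2.imwrite(f"pics/grip_{n}.png",cv2.resize(I,None,fx=5,fy=5,interpolation=cv2.INTER_CUBIC))
E
```

```text
t 5.1 tcp [ 0.636  -0.1804  0.0208] yaw -45.0 tilt [0.0014 0.0003] q6 28.1 F [-0.2  0.4  2.2] M [0.02 0.05 0.06] op 0.618
linear [ -0.3   0.2 -99.2] dr [-0.07 -0.04 -0.  ]
```

View pics/grip_scene.png

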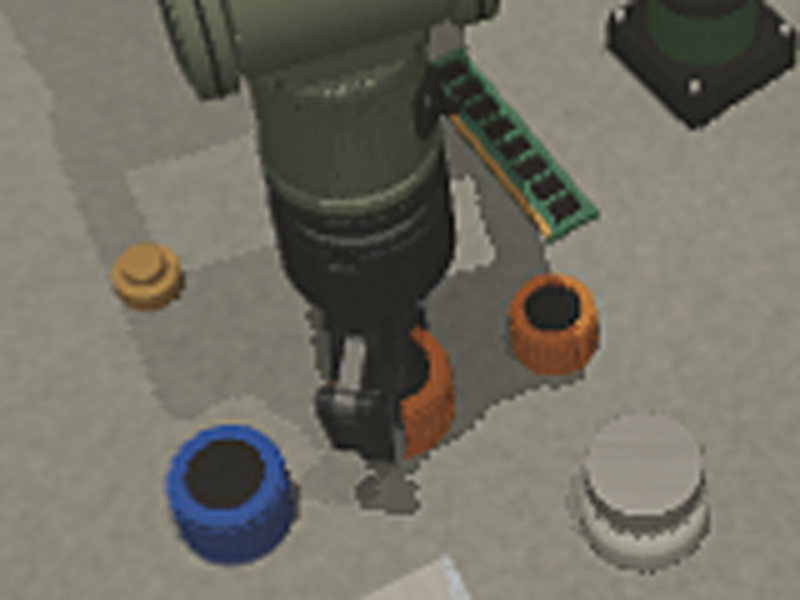

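```bash
python3 - <<'E'
from h import *
I=cv2.imread("pics/scene0.png")
# white neck: row extents
g=cv2.cvtColor(I,cv2.COLOR_BGR2GRAY)
for r in range(166,205): print(r," ".join(f"{v:3d}" for v in g[r,304:338]))
print(onz("scene",320.7,175,.105), onz("scene",320.7,180,.09))
for z in(.078,.099,.105):print(z,proj("scene",[.5535,.068,z]),proj("top",[.5535,.068,z]))
E
```

```text
166 126 130 134 135 133 133 131 133 134 133 131 133 133 131 134 135 134 134 136 136 134 133 135 136 139 132 129 131 133 134 135 133 133 131
167 130 132 135 140 136 134 131 131 134 132 129 131 131 131 132 132 128 133 135 135 131 132 135 135 135 134 129 132 136 139 133 134 134 129
168 134 133 135 135 136 135 132 131 133 133 132 132 130 129 129 130 130 145 135 134 134 131 132 132 134 134 132 134 134 136 134 132 132 135
169 136 132 132 135 136 135 132 132 135 134 133 132 130 129 127 142 139 171 127 128 132 129 130 133 135 135 133 135 135 132 133 131 133 135
170 140 134 134 134 134 133 132 133 134 132 130 128 156 178 175 166 165 147 118 123 154 139 127 129 134 138 134 130 132 134 134 132 129 129
171 135 132 132 132 129 132 133 133 132 128 154 178 130 171 181 177 178 173 173 164 159 168 164 137 129 135 132 127 130 134 135 133 129 128
172 131 128 129 130 131 132 134 132 130 152 181 167 163 176 178 177 177 178 180 177 176 163 163 178 150 131 131 125 128 128 133 135 132 131
173 133 130 130 134 133 134 136 133 141 180 168 153 178 177 177 177 176 176 177 177 178 176 161 168 181 152 130 131 130 
[... 3915 characters left out ...]
  42  42  41  41  41  38
202  65  32  37  40  41  41  44  45  46  45  48  47  49  51  54  54  54  54  53  52  53  48  46  44  45  45  43  42  41  41  42  41  39  36
203 116  61  33  38  41  41  42  44  45  46  46  45  45  47  46  45  46  47  47  46  47  45  45  45  46  41  41  42  42  41  40  39  34  28
204 133 117  65  31  37  40  42  41  42  45  47  46  46  45  43  45  45  45  46  46  44  45  46  42  42  42  40  41  40  40  37  33  47 131
[0.55759306 0.06803155 0.105     ] [0.56026475 0.06620647 0.09      ]
0.078 [319.50038278 181.31122509] [296.81131801 214.85408562]
0.099 [319.62748716 175.69884716] [296.56456871 214.73090285]
0.105 [319.66446197 174.06533181] [296.49277136 214.69505988]
```

Emit:
arm_command:
  linear:
    - [0,0,0]
    - [0,0,-20]
    - [0,0,-60]
    - [0,0,-100]
    - [0,0,-100]
  dr:
    - [0,0,0]
    - [0,0,0]
    - [0,0,0]
    - [0,0,0]
    - [0,0,0]
  claw: [0,0,0,0,0]

```text
time_s: 5.65
ee_pos: [0.6391, -0.1814, 0.127]
orientation: [0.924, -0.383, 0.006, -0.001]
ft_force: [-0.1, 0.4, 0.8]
opening: 0.999
```

```bash
python3 go.py 0.45 -0.1804 0.14 -45
```

```text
t 5.65 tcp [ 0.6391 -0.1814  0.127 ] yaw -45.0 tilt [ 0.0127 -0.003 ] q6 28.1 F [-0.1  0.4  0.8] M [-0.04  0.02  0.04] op 0.999
linear [-134.3  133.   -15.4] dr [-0.39 -0.64  0.  ]
```

Emit:
arm_command:
  linear:
    - [-135,135,-10]
    - [-135,135,-10]
    - [-135,135,-10]
    - [-135,135,-10]
    - [-135,135,-10]
  dr:
    - [0,0,0]
    - [0,0,0]
    - [0,0,0]
    - [0,0,0]
    - [0,0,0]
  claw: [0,0,0,0,0]

```text
time_s: 6.15
ee_pos: [0.4424, -0.1802, 0.1339]
orientation: [0.924, -0.383, 0.003, -0.001]
ft_force: [0.7, -0.1, -1.1]
opening: 1.0
```

```bash
python3 - <<'E'
from rig import capture
import cv2
for n,b in(("scene",(180,190,340,310)),("top",(340,170,420,230))):
    I=capture(n)[:,:,::-1];cv2.imwrite(f"pics/c_{n}.png",I);I=I[b[1]:b[3],b[0]:b[2]]
    cv2.imwrite(f"pics/cc_{n}.png",cv2.resize(I,None,fx=5,fy=5,interpolation=cv2.INTER_CUBIC))
from h import *
I={n:cv2.imread(f"pics/c_{n}.png") for n in("scene","top")}
I0={n:cv2.imread(f"pics/{n}0.png") for n in("scene","top")}
def blob(I,n,box,lo,hi):
    x0,y0,x1,y1=box;r=cv2.resize(I[n][y0:y1,x0:x1],None,fx=4,fy=4,interpolation=cv2.INTER_CUBIC)
    h=cv2.cvtColor(r,cv2.COLOR_BGR2HSV);m=cv2.inRange(h,lo,hi)
    cs=cv2.findContours(m,cv2.RETR_EXTERNAL,cv2.CHAIN_APPROX_NONE)[0];c=max(cs,key=cv2.contourArea)
    M=cv2.moments(cv2.convexHull(c))
    return x0+(M['m10']/M['m00']+.5)/4-.5,y0+(M['m01']/M['m00']+.5)/4-.5
for J in(I0,I):
    d=blob(J,"scene",(248,252,272,284),(6,130,60),(28,255,255)); e=blob(J,"scene",(250,256,268,272),(0,0,0),(180,140,75))
    f=blob(J,"top",(360,180,384,205),(8,130,90),(28,255,255)); g=blob(J,"top",(366,186,380,200),(0,0,0),(180,110,100))
    print(np.round([d,e,f,g],2)); print(onz("scene",*e,.036),onz("top",*f,.036),onz("top",*g,.036))
E
python3 go.py 0.636 -0.1804 0.1 -45
```

```text
[[259.57 268.08]
 [258.85 263.86]
 [371.94 192.32]
 [372.24 192.18]]
[ 0.63839887 -0.18019003  0.036     ] [ 0.6339885  -0.17980516  0.036     ] [ 0.63447798 -0.18079479  0.036     ]
[[258.67 267.71]
 [257.91 263.34]
 [372.19 193.05]
 [372.52 192.83]]
[ 0.63588921 -0.18112653  0.036     ] [ 0.63156427 -0.18068203  0.036     ] [ 0.63231352 -0.18175648  0.036     ]
t 6.25 tcp [ 0.4478 -0.1814  0.1346] yaw -45.04 tilt [ 0.0133 -0.0031] q6 21.4 F [ 0.  -0.3 -0.5] M [-0.01 -0.05 -0.  ] op 1.001
linear [ 131.9 -133.6   37.1] dr [-0.41 -0.67 -0.04]
```

View pics/cc_top.png

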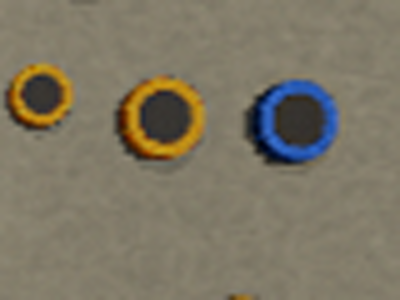

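View pics/cc_scene.png

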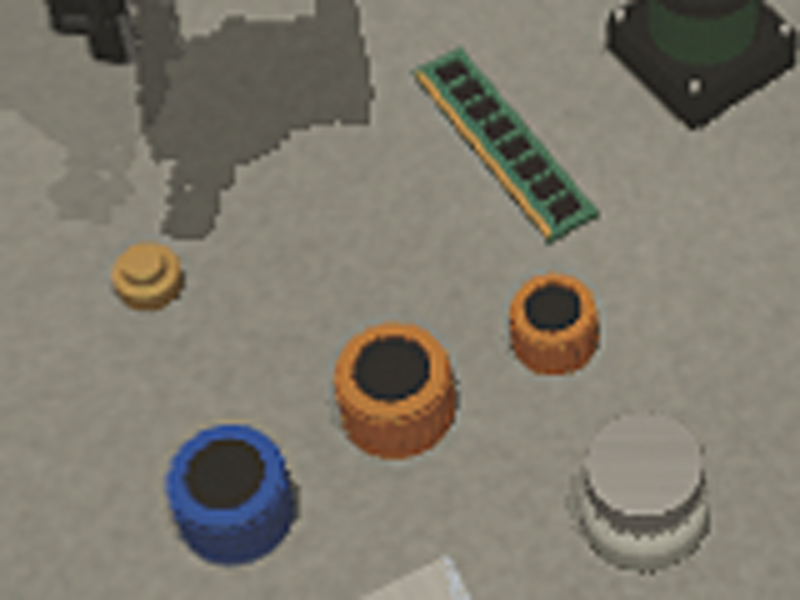

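The squeezes moved the cap 2–3 mm. It is now centred at the TCP's (0.636,-0.1804), so I know each camera's bias there: top +4 mm in x and +0.8 mm in y, scene about +0.7 mm in y. Corrected, the neck is at about (0.5565, 0.0685). Now I go back and grip.

Emit:
arm_command:
  linear:
    - [132,-133.6,10]
    - [132,-133.6,37]
    - [132,-133.6,37]
    - [132,-133.6,37]
    - [132,-133.6,37]
  dr:
    - [-0.4,-0.7,0]
    - [-0.4,-0.7,0]
    - [-0.4,-0.7,0]
    - [-0.4,-0.7,0]
    - [-0.4,-0.7,0]
  claw: [0,0,0,0,0]

```text
time_s: 6.75
ee_pos: [0.6416, -0.1799, 0.0968]
orientation: [0.924, -0.382, 0.001, -0.001]
ft_force: [-1.0, -1.1, -0.4]
opening: 0.999
```

Emit:
arm_command:
  linear:
    - [0,0,0]
    - [0,0,0]
  dr:
    - [0,0,0]
    - [0,0,0]
  claw: [0,0]

```text
time_s: 6.95
ee_pos: [0.6415, -0.1795, 0.0958]
orientation: [0.924, -0.382, -0.0, -0.001]
ft_force: [0.2, 0.6, -0.0]
opening: 0.999
```

```bash
python3 go.py 0.636 -0.1804 0.021 -45
```

```text
t 6.95 tcp [ 0.6415 -0.1795  0.0958] yaw -44.88 tilt [0.0002 0.0012] q6 28.2 F [ 0.2  0.6 -0. ] M [-0.02  0.03 -0.04] op 0.999
linear [-3.3  4.6 74.8] dr [-0.05  0.04  0.12]
```

Emit:
arm_command:
  linear:
    - [-3.3,4.6,30]
    - [-3.3,4.6,60]
    - [-3.3,4.6,75]
    - [-3.3,4.6,75]
    - [-3.3,4.6,75]
  dr:
    - [0,0,0]
    - [0,0,0]
    - [0,0,0]
    - [0,0,0]
    - [0,0,0]
  claw: [0,0,0,0,0]

```text
time_s: 7.45
ee_pos: [0.6364, -0.1807, 0.0219]
orientation: [0.924, -0.382, 0.001, -0.001]
ft_force: [0.3, 0.3, 1.0]
opening: 0.998
```

```bash
python3 go.py 0.636 -0.1804 0.021 -45
```

```text
t 7.45 tcp [ 0.6364 -0.1807  0.0219] yaw -44.89 tilt [0.0016 0.0007] q6 28.0 F [0.3 0.3 1. ] M [-0.04  0.01  0.01] op 0.998
linear [-0.5  0.1  0.9] dr [-0.09 -0.04  0.11]
```

Emit:
arm_command:
  linear:
    - [-0.5,0,1]
    - [-0.5,0,1]
    - [-0.5,0,1]
    - [-0.5,0,1]
    - [-0.5,0,1]
  dr:
    - [0,0,0]
    - [0,0,0]
    - [0,0,0]
    - [0,0,0]
    - [0,0,0]
  claw: [0,0.6,0.6,0.6,0.6]
  newtons: 60

```text
time_s: 7.95
ee_pos: [0.6368, -0.1805, 0.0224]
orientation: [0.924, -0.382, 0.002, -0.001]
ft_force: [-1.0, -0.5, 6.0]
opening: 0.614
```

Emit:
arm_command:
  linear:
    - [0,0,0]
    - [0,0,-50]
    - [0,0,-100]
    - [0,0,-130]
    - [0,0,-130]
  dr:
    - [0,0,0]
    - [0,0,0]
    - [0,0,0]
    - [0,0,0]
    - [0,0,0]
  claw: [0.7,0.7,0.7,0.7,0.7]

```text
time_s: 8.45
ee_pos: [0.6391, -0.1813, 0.1582]
orientation: [0.924, -0.382, 0.007, -0.001]
ft_force: [0.4, 0.2, -1.4]
opening: 0.612
```

```bash
python3 go.py 0.5565 0.0685 0.16 -23
```

```text
t 8.45 tcp [ 0.6391 -0.1813  0.1582] yaw -44.89 tilt [ 0.0142 -0.0031] q6 28.0 F [ 0.4  0.2 -1.4] M [ 0.01 -0.02  0.04] op 0.612
linear [-234.8 -118.8   -3.7] dr [ -0.31  -0.78 -21.88]
```

Emit:
arm_command:
  linear:
    - [-235,-119,-4]
    - [-235,-119,-4]
    - [-235,-119,-4]
    - [-235,-119,-4]
    - [-235,-119,-4]
  dr:
    - [-0.3,-0.8,-22]
    - [-0.3,-0.8,-22]
    - [-0.3,-0.8,-22]
    - [-0.3,-0.8,-22]
    - [-0.3,-0.8,-22]
  claw: [0.7,0.7,0.7,0.7,0.7]

```text
time_s: 8.95
ee_pos: [0.5586, 0.0591, 0.1587]
orientation: [0.98, -0.199, -0.001, 0.0]
ft_force: [1.3, -0.1, -0.1]
opening: 0.611
```

```bash
python3 go.py 0.5565 0.0685 0.16 -23
```

```text
t 8.95 tcp [0.5586 0.0591 0.1587] yaw -22.91 tilt [-0.0023  0.0003] q6 27.7 F [ 1.3 -0.1 -0.1] M [ 0.   -0.06  0.01] op 0.611
linear [-5.6 -7.9 -1.3] dr [0.04 0.12 0.09]
```

Emit:
arm_command:
  linear:
    - [-5.6,-7.9,10]
    - [-5.6,-7.9,22]
    - [-5.6,-7.9,22]
    - [-5.6,-7.9,22]
    - [-5.6,-7.9,22]
  dr:
    - [0,0,0]
    - [0,0,0]
    - [0,0,0]
    - [0,0,0]
    - [0,0,0]
  claw: [0.7,0.7,0.7,0.7,0.7]

```text
time_s: 9.45
ee_pos: [0.5571, 0.0671, 0.1366]
orientation: [0.98, -0.2, -0.001, 0.0]
ft_force: [0.1, -0.3, -0.5]
opening: 0.616
```

```bash
python3 go.py 0.5565 0.0685 0.135 -23;  python3 - <<'E'
from rig import capture
import cv2
for n,b in(("scene",(270,130,370,230)),("top",(280,190,320,230))):
    I=capture(n)[:,:,::-1];cv2.imwrite(f"pics/d_{n}.png",I);I=I[b[1]:b[3],b[0]:b[2]]
    cv2.imwrite(f"pics/dc_{n}.png",cv2.resize(I,(600,600),interpolation=cv2.INTER_CUBIC))
E
python3 go.py 0.5565 0.0685 0.135 -23
```

```text
t 9.45 tcp [0.5571 0.0671 0.1366] yaw -23.03 tilt [-0.0021  0.    ] q6 28.7 F [ 0.1 -0.3 -0.5] M [ 0.02 -0.05 -0.01] op 0.616
linear [-1.1 -1.   1.6] dr [ 0.04  0.11 -0.03]
t 9.55 tcp [0.557  0.0675 0.1369] yaw -23.01 tilt [-0.0016  0.0002] q6 28.7 F [ 0.   0.8 -0.6] M [-0.03 -0.02  0.02] op 0.606
linear [-0.9 -0.8  1.9] dr [ 0.03  0.09 -0.01]
```

View pics/dc_scene.png

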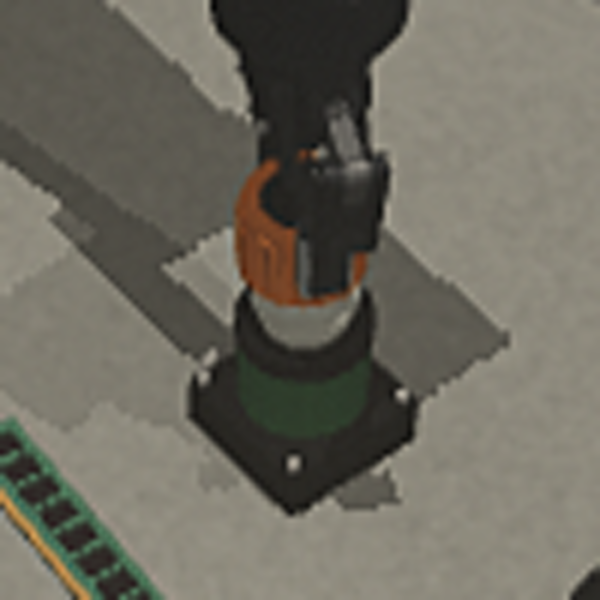

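```bash
python3 - <<'E'
from h import *
I=cv2.imread("pics/d_scene.png")
g=I.astype(int)
sat=(g[:,:,2]-g[:,:,0])
print("R-B");
for r in range(158,184): print(r," ".join(f"{v:3d}" for v in sat[r,306:336]))
gr=cv2.cvtColor(I,cv2.COLOR_BGR2GRAY)
print("gray")
for r in range(178,192): print(r," ".join(f"{v:3d}" for v in gr[r,306:336]))
def ext(X,r):
    P=np.array([proj("scene",[X[0]+r*np.cos(a),X[1]+r*np.sin(a),X[2]]) for a in np.linspace(0,2*np.pi,180)])
    return P.min(0),P.max(0)
t=[.5570,.0675]
print("pred rim",ext([*t,.1369-.0224],.027)); print("pred captop",ext([*t,.1369+.0136],.025))
for c in([.5565,.0685],[.558,.068],[.5535,.068]): print("shoulder",c,ext([*c,.078],.030),"neck",ext([*c,.09],.0235))
E
```

```text
R-B
158  12  12  13  12  10   2  53  77  88  72  21   0   3   2   4   4   4   3   4   5   3   7   9  10   9   6   2   3  -1  16
159  12  12  12  10   4  51  81  86  69  20   4   3   4   4   3   3   5   4   3   2   3   4   7   6   6   5   2   4   3  16
160  12  11  10   7  17  84  85  68  19  -3   3   3   3   4   6   4   5   4   4   3   3   5   5   5   6   4   3   4   6  18
161  12  12   9   3  58  84  84  42  -5   2   4   5   4   5   4   3   4   4   4   5   3   3   5   6   5   3   4   4   5  18
162  11  12   7  19  82  82  84  15  -2   4   5   5   5   4   3   5   5   5   4   5   5   4   6   5   6   4   4   3   9  17
163  12  11   7  44  83  79  84  30  -2   4   5   5   5   3   5   4   4   5   5   3   4   4   6   4   4   4   4   3  13  17
164  12  11   5  65  78  78  82  32  -6   2   5   4   4   4   5   4   3   5   4   5   5   5   5   4   5   4   4   3  19  17
165  12  10   2  65  85  77  79  76  28  -3   2   4   5   5   6   5   5   4   4   5   4   4   3   3   6   5   3   4  19  18
166  12  12   4  62  73  74  78  81  78  28  -6   0   4   2   3   4   4   3   5   4   5   4   5   4   4 
[... 3879 characters left out ...]
array([309.59583387, 164.56059856]), array([331.30617979, 180.37907517]))
pred captop (array([310.39080283, 154.87196201]), array([331.01189018, 169.59248718]))
shoulder [0.5565, 0.0685] (array([308.63725907, 173.3283159 ]), array([332.14530996, 190.77965905])) neck (array([311.18716518, 171.96382223]), array([329.75368272, 185.66092849]))
shoulder [0.558, 0.068] (array([308.84449634, 173.74744451]), array([332.37203378, 191.22781288])) neck (array([311.39824864, 172.38674575]), array([329.9802968 , 186.10684945]))
shoulder [0.5535, 0.068] (array([307.76081276, 172.75175066]), array([331.24209226, 190.16333326])) neck (array([310.30055047, 171.38203831]), array([328.84573279, 185.04764133]))
```

```bash
python3 - <<'E'
from h import *
def ext(X,r,n="scene"):
    P=np.array([proj(n,[X[0]+r*np.cos(a),X[1]+r*np.sin(a),X[2]]) for a in np.linspace(0,2*np.pi,180)])
    return np.round([P.min(0),P.max(0),(P.min(0)+P.max(0))/2],2).tolist()
I=cv2.imread("pics/c_scene.png").astype(int);s=I[:,:,2]-I[:,:,0]
for r in range(260,283,2): print(r," ".join(f"{v:3d}" for v in s[r,243:276]))
print("disc r .018",ext([.636,-.1804,.036],.017),"rim",ext([.636,-.1804,0.0],.027),"top",ext([.636,-.1804,0.032],.027))
T=cv2.imread("pics/top0.png");g=cv2.cvtColor(T,cv2.COLOR_BGR2GRAY)
print(proj("top",[.636,-.1804,.036]),"obs 372.2,193.05 / 372.52,192.83")
print(proj("top",[.5565,.0685,.099]),"obs 296.59,215.06")
for r in range(204,228): print(r," ".join(f"{v:3d}" for v in g[r,283:312]))
E
```

```text
260  17  17  17  14   1  85 123 126 109  21  -2   3   7   6   9   8   8   9   7   6   0   0  76 123 124 123  69  13  15  16  18  17  16
262  17  17  14   5  87 122 124 110  22   1   6   8   8   8   8   8   8   8   8   9   8   2  -4 129 121 123 110   7  14  18  18  17  16
264  17  16  12  32 103 121 124  76   8   4   8   9   8   8   8   9   9   8   9   8   8   3   9 130 120 122  96  36  12  16  17  18  17
266  19  17  12  35 116 122 122 128  30  -1   5   7   9   8   9   8   8   8   8   7   3  -9  91 123 119 113  97  55   7  16  18  17  16
268  18  16  14   3  85 122 119 120 125  72   3  -3   2   5   5   6   5   3  -3 -12  52 122 121 119 120 111  56  69   6  16  17  17  18
270  15  17  13   9  42  94  98 119 118 118 122 125  99  98  62  57  95 125 123 122 121 120 116  83  94  64  60  68   7  16  18  17  20
272  16  17  17  15   7  49  70  95  84  93 120 123 121 119 119 120 121 122 124  97  71  96  98  72  68  62  68  72  10  16  18  16  17
274  17  18  16  14  10  40  69  66  72  73  81 100  98  98  88  84  96 100  87  69  72  71  68  67  77  64  78  24  14  15  17  17  18
276  16  17 
[... 3003 characters left out ...]
  19  42  15  20  37  32  11  75 154 190 189 167  87  91  33  38  44  31  41  40  33  33  89 123 122
223 119 120 111  55  20  51  47  38  15  33  42  33  30  28  29  30  32  36  37  42  38  39  39  45  37  34  91 127 124
224 112 112 117 101  45 103  71  43  43  32  15  19  39  45  36  33  26  17  21  40  40  39  51  85  72  35  90 125 125
225 117 117 117 100  88 173  86  39  40  35  27   0   5   5   4  18  37  36  36  37  35  37  50 128 166  57 102 123 122
226 120 115 113 104  38  33   7  13  25  31  38  29  22  22  25  22  13  19  21  24  20  16  15  25  39  59 125 122 122
227 119 114 115 121 111  48  48  63 114 151 181 131  97  90 111  94  40  68  93 117  93  76  76  73  82 103 108 119 121
```

The cap is held level above the neck. Its axis is at column 319.7 and the neck's at about 320.6, so it needs roughly 2 mm more in +y. Target TCP is (0.5572, 0.0695), then lower gently.

```bash
python3 go.py 0.5572 0.0695 0.120 -23
```

```text
t 9.55 tcp [0.557  0.0675 0.1369] yaw -23.01 tilt [-0.0016  0.0002] q6 28.7 F [ 0.   0.8 -0.6] M [-0.03 -0.02  0.02] op 0.606
linear [-0.6 -2.  16.9] dr [ 0.03  0.09 -0.01]
```

Emit:
arm_command:
  linear:
    - [-0.6,-2,0]
    - [-0.6,-2,4]
    - [-0.6,-2,10]
    - [-0.6,-2,14]
    - [-0.6,-2,14]
  dr:
    - [0,0.1,0]
    - [0,0.1,0]
    - [0,0.1,0]
    - [0,0.1,0]
    - [0,0.1,0]
  claw: [0.7,0.7,0.7,0.7,0.7]

```text
time_s: 10.05
ee_pos: [0.5566, 0.0695, 0.122]
orientation: [0.98, -0.199, -0.001, 0.001]
ft_force: [-0.8, 0.0, -0.1]
opening: 0.61
```

```bash
python3 go.py 0.5572 0.0695 0.117 -23
```

```text
t 10.05 tcp [0.5566 0.0695 0.122 ] yaw -23.0 tilt [-0.0019 -0.0007] q6 29.0 F [-0.8  0.  -0.1] M [-0.01  0.02 -0.01] op 0.61
linear [ 0.6 -0.2  5. ] dr [0.08 0.09 0.  ]
```

Emit:
arm_command:
  linear:
    - [0.6,0,1.5]
    - [0.6,0,3]
    - [0.6,0,4]
    - [0.6,0,4]
  dr:
    - [0,0,0]
    - [0,0,0]
    - [0,0,0]
    - [0,0,0]
  claw: [0.7,0.7,0.7,0.7]

```text
time_s: 10.45
ee_pos: [0.5571, 0.0693, 0.1178]
orientation: [0.98, -0.199, -0.001, 0.001]
ft_force: [0.6, 0.1, -0.3]
opening: 0.616
```

```bash
python3 go.py 0.5572 0.0695 0.115 -23
```

```text
t 10.45 tcp [0.5571 0.0693 0.1178] yaw -23.0 tilt [-0.0022 -0.0007] q6 28.9 F [ 0.6  0.1 -0.3] M [-0. -0.  0.] op 0.616
linear [ 0.  -0.2  2.8] dr [0.09 0.1  0.  ]
```

Emit:
arm_command:
  linear:
    - [0,0,1]
    - [0,0,2]
    - [0,0,3]
    - [0,0,3]
  dr:
    - [0,0,0]
    - [0,0,0]
    - [0,0,0]
    - [0,0,0]
  claw: [0.7,0.7,0.7,0.7]

```text
time_s: 10.85
ee_pos: [0.5572, 0.0693, 0.1151]
orientation: [0.98, -0.199, -0.001, 0.001]
ft_force: [-0.6, -0.4, 1.3]
opening: 0.615
```

```bash
python3 go.py 0.5572 0.0695 0.115 -23
```

```text
t 10.85 tcp [0.5572 0.0693 0.1151] yaw -23.0 tilt [-0.0018 -0.0007] q6 28.9 F [-0.6 -0.4  1.3] M [ 0.    0.03 -0.02] op 0.615
linear [-0.  -0.2  0.1] dr [0.08 0.08 0.  ]
```

Emit:
arm_command:
  linear:
    - [0,0,1]
    - [0,0,2]
    - [0,0,2]
  dr:
    - [0,0,0]
    - [0,0,0]
    - [0,0,0]
  claw: [0.7,0.7,0.7]

```text
time_s: 11.15
ee_pos: [0.5572, 0.0693, 0.1146]
orientation: [0.98, -0.199, -0.0, 0.0]
ft_force: [-3.4, -1.1, 9.7]
opening: 0.614
```

```bash
python3 go.py 0.5572 0.0695 0.115 -23
```

```text
t 11.15 tcp [0.5572 0.0693 0.1146] yaw -23.0 tilt [-0.001  -0.0005] q6 28.9 F [-3.4 -1.1  9.7] M [-0.02  0.58 -0.04] op 0.614
linear [-0.1 -0.2 -0.4] dr [ 0.05  0.04 -0.  ]
```

Emit:
arm_command:
  linear:
    - [-0.4,0.1,1.2]
    - [-0.4,0.1,1.2]
    - [-0.4,0.1,1.2]
    - [-0.4,0.1,1.2]
    - [-0.4,0.1,1.2]
  dr:
    - [0,0,-4]
    - [0,0,-8]
    - [0,0,-12]
    - [0,0,-16]
    - [0,0,-20]
  claw: [0.7,0.7,0.7,0.7,0.7]

```text
time_s: 11.65
ee_pos: [0.5573, 0.07, 0.1147]
orientation: [1.0, -0.025, 0.0, -0.0]
ft_force: [-1.7, 1.8, 6.3]
opening: 0.612
```

```bash
python3 go.py
```

```text
t 11.65 tcp [0.5573 0.07   0.1147] yaw -2.89 tilt [0.0008 0.0007] q6 8.8 F [-1.7  1.8  6.3] M [ 0.2   0.33 -0.18] op 0.612
```

Emit:
arm_command:
  linear:
    - [0,0,1.2]
    - [0,0,1.2]
    - [0,0,1.2]
    - [0,0,1.2]
    - [0,0,1.2]
  dr:
    - [0,0,-4]
    - [0,0,-8]
    - [0,0,-12]
    - [0,0,-16]
    - [0,0,-20]
  claw: [0.7,0.7,0.7,0.7,0.7]

```text
time_s: 12.15
ee_pos: [0.5571, 0.0703, 0.1147]
orientation: [0.989, 0.15, 0.001, -0.001]
ft_force: [-2.3, -0.3, 8.2]
opening: 0.618
```

```bash
python3 go.py
```

```text
t 12.15 tcp [0.5571 0.0703 0.1147] yaw 17.22 tilt [0.0009 0.0017] q6 -11.3 F [-2.3 -0.3  8.2] M [ 0.09  0.54 -0.17] op 0.618
```

Emit:
arm_command:
  linear:
    - [0,0,1.2]
    - [0,0,1.2]
    - [0,0,1.2]
    - [0,0,1.2]
    - [0,0,1.2]
  dr:
    - [0,0,-4]
    - [0,0,-8]
    - [0,0,-12]
    - [0,0,-16]
    - [0,0,-20]
  claw: [0.7,0.7,0.7,0.7,0.7]

```text
time_s: 12.65
ee_pos: [0.5568, 0.0705, 0.1147]
orientation: [0.947, 0.32, 0.001, -0.001]
ft_force: [-2.8, 0.3, 7.8]
opening: 0.617
```

```bash
python3 go.py
```

```text
t 12.65 tcp [0.5568 0.0705 0.1147] yaw 37.34 tilt [0.0009 0.0022] q6 -31.5 F [-2.8  0.3  7.8] M [-0.01  0.52 -0.16] op 0.617
```

Emit:
arm_command:
  linear:
    - [0,0,1.2]
    - [0,0,1.2]
    - [0,0,1.2]
    - [0,0,1.2]
    - [0,0,1.2]
  dr:
    - [0,0,-4]
    - [0,0,-8]
    - [0,0,-12]
    - [0,0,-16]
    - [0,0,-20]
  claw: [0.7,0.7,0.7,0.7,0.7]

```text
time_s: 13.15
ee_pos: [0.5566, 0.0704, 0.1138]
orientation: [0.877, 0.481, 0.001, -0.001]
ft_force: [-0.3, 0.3, -0.1]
opening: 0.617
```

```bash
python3 go.py
```

```text
t 13.15 tcp [0.5566 0.0704 0.1138] yaw 57.51 tilt [0.0009 0.0021] q6 -51.6 F [-0.3  0.3 -0.1] M [-0.07  0.02 -0.01] op 0.617
```

The vertical force has vanished, so the pins are over the slots. I lower straight down.

Emit:
arm_command:
  linear:
    - [0,0,1.5]
    - [0,0,3]
    - [0,0,4.5]
    - [0,0,4.5]
  dr:
    - [0,0,0]
    - [0,0,0]
    - [0,0,0]
    - [0,0,0]
  claw: [0.7,0.7,0.7,0.7]

```text
time_s: 13.55
ee_pos: [0.5564, 0.0704, 0.1088]
orientation: [0.877, 0.481, 0.001, -0.001]
ft_force: [0.4, -0.0, -0.7]
opening: 0.617
```

```bash
python3 go.py
```

```text
t 13.55 tcp [0.5564 0.0704 0.1088] yaw 57.47 tilt [0.0003 0.002 ] q6 -51.6 F [ 0.4 -0.  -0.7] M [-0.02 -0.07 -0.01] op 0.617
```

Emit:
arm_command:
  linear:
    - [0,0,1]
    - [0,0,2]
    - [0,0,2]
  dr:
    - [0,0,0]
    - [0,0,0]
    - [0,0,0]
  claw: [0.7,0.7,0.7]

```text
time_s: 13.85
ee_pos: [0.5567, 0.0704, 0.1081]
orientation: [0.877, 0.481, 0.001, -0.001]
ft_force: [-2.1, -0.5, 7.3]
opening: 0.612
```

```bash
python3 go.py
```

```text
t 13.85 tcp [0.5567 0.0704 0.1081] yaw 57.46 tilt [0.0012 0.002 ] q6 -51.6 F [-2.1 -0.5  7.3] M [-0.16  0.46 -0.01] op 0.612
```

It dropped 6.6 mm below the ledge (cap_mid about 26.4 mm above the seat), so the pins are in the slots. Now I turn clockwise and follow the thread down.

Emit:
arm_command:
  linear:
    - [0,0,0.9]
    - [0,0,1.2]
    - [0,0,1.6]
    - [0,0,1.9]
    - [0,0,2.2]
  dr:
    - [0,0,5]
    - [0,0,10]
    - [0,0,15]
    - [0,0,20]
    - [0,0,25]
  claw: [0.7,0.7,0.7,0.7,0.7]

```text
time_s: 14.35
ee_pos: [0.5572, 0.0699, 0.1067]
orientation: [0.961, 0.278, 0.001, -0.0]
ft_force: [-1.0, -1.9, 5.0]
opening: 0.616
```

```bash
python3 go.py
```

```text
t 14.35 tcp [0.5572 0.0699 0.1067] yaw 32.28 tilt [0.0026 0.001 ] q6 -26.4 F [-1.  -1.9  5. ] M [-0.37  0.16  0.12] op 0.616
```

Emit:
arm_command:
  linear:
    - [0,0,0.9]
    - [0,0,1.2]
    - [0,0,1.6]
    - [0,0,1.9]
    - [0,0,2.2]
  dr:
    - [0,0,5]
    - [0,0,10]
    - [0,0,15]
    - [0,0,20]
    - [0,0,25]
  claw: [0.7,0.7,0.7,0.7,0.7]

```text
time_s: 14.85
ee_pos: [0.5572, 0.0694, 0.1053]
orientation: [0.998, 0.062, 0.001, 0.0]
ft_force: [-1.8, -3.0, 5.4]
opening: 0.611
```

```bash
python3 go.py
```

```text
t 14.85 tcp [0.5572 0.0694 0.1053] yaw 7.1 tilt [ 0.003  -0.0001] q6 -1.1 F [-1.8 -3.   5.4] M [-0.46  0.36  0.1 ] op 0.611
```

Emit:
arm_command:
  linear:
    - [-0.2,0.3,0.9]
    - [-0.2,0.3,1.2]
    - [-0.2,0.3,1.6]
    - [-0.2,0.3,1.9]
    - [-0.2,0.3,2.2]
  dr:
    - [0,0,5]
    - [0,0,10]
    - [0,0,15]
    - [0,0,20]
    - [0,0,25]
  claw: [0.7,0.7,0.7,0.7,0.7]

```text
time_s: 15.35
ee_pos: [0.557, 0.0691, 0.1031]
orientation: [0.988, -0.157, 0.001, -0.0]
ft_force: [-0.5, 0.4, -1.1]
opening: 0.613
```

```bash
python3 go.py
```

```text
t 15.35 tcp [0.557  0.0691 0.1031] yaw -18.12 tilt [0.0029 0.0001] q6 24.0 F [-0.5  0.4 -1.1] M [0.   0.04 0.03] op 0.613
```

Emit:
arm_command:
  linear:
    - [0,0,0.7]
    - [0,0,1.0]
    - [0,0,1.3]
    - [0,0,1.6]
    - [0,0,2.0]
  dr:
    - [0,0,5]
    - [0,0,10]
    - [0,0,15]
    - [0,0,20]
    - [0,0,25]
  claw: [0.7,0.7,0.7,0.7,0.7]

```text
time_s: 15.85
ee_pos: [0.5571, 0.0692, 0.101]
orientation: [0.929, -0.369, 0.001, -0.001]
ft_force: [-0.1, -0.3, 0.2]
opening: 0.611
```

```bash
python3 go.py
```

```text
t 15.85 tcp [0.5571 0.0692 0.101 ] yaw -43.35 tilt [0.0031 0.0002] q6 49.3 F [-0.1 -0.3  0.2] M [-0.03 -0.01 -0.03] op 0.611
```

Emit:
arm_command:
  linear:
    - [0,0,0.5]
    - [0,0,1.0]
    - [0,0,1.0]
  dr:
    - [0,0,0]
    - [0,0,0]
    - [0,0,0]
  claw: [0.7,0.7,0.7]

```text
time_s: 16.15
ee_pos: [0.5572, 0.0692, 0.1004]
orientation: [0.929, -0.369, 0.002, -0.001]
ft_force: [-0.5, 0.7, 3.2]
opening: 0.614
```

```bash
python3 go.py;  python3 - <<'E'
from rig import capture
import cv2
for n,b in(("scene",(270,130,370,230)),):
    I=capture(n)[:,:,::-1];cv2.imwrite(f"pics/e_{n}.png",I);I=I[b[1]:b[3],b[0]:b[2]]
    cv2.imwrite(f"pics/ec_{n}.png",cv2.resize(I,(600,600),interpolation=cv2.INTER_CUBIC))
E
```

```text
t 16.15 tcp [0.5572 0.0692 0.1004] yaw -43.29 tilt [0.0034 0.0003] q6 49.2 F [-0.5  0.7  3.2] M [ 0.07  0.16 -0.02] op 0.614
```

View pics/ec_scene.png

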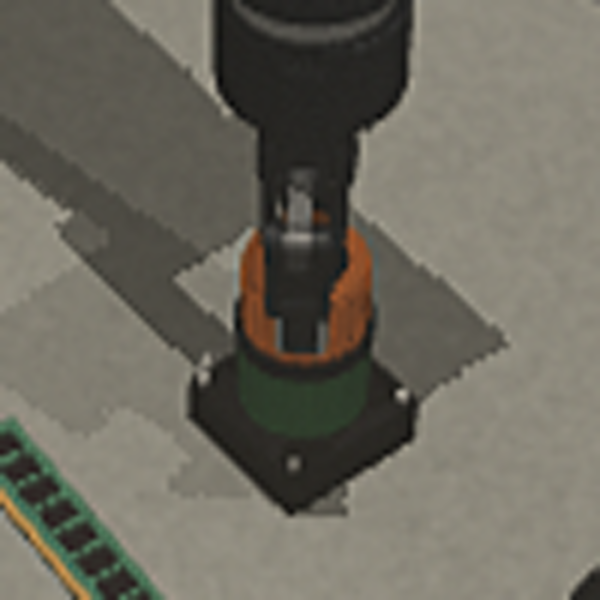

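The cap is nearly on the black shoulder. I keep turning clockwise with light pressure.

Emit:
arm_command:
  linear:
    - [0,0,0.7]
    - [0,0,0.9]
    - [0,0,1.1]
    - [0,0,1.3]
    - [0,0,1.5]
  dr:
    - [0,0,5]
    - [0,0,10]
    - [0,0,15]
    - [0,0,20]
    - [0,0,25]
  claw: [0.7,0.7,0.7,0.7,0.7]

```text
time_s: 16.7
ee_pos: [0.5574, 0.0691, 0.1003]
orientation: [0.827, -0.562, 0.002, -0.001]
ft_force: [-3.0, -1.1, 10.7]
opening: 0.615
```

```bash
python3 go.py
```

```text
t 16.7 tcp [0.5574 0.0691 0.1003] yaw -68.4 tilt [ 0.0046 -0.    ] q6 74.3 F [-3.  -1.1 10.7] M [-0.13  0.54  0.28] op 0.615
```

Emit:
arm_command:
  linear:
    - [0,0,0]
    - [0,0,0]
    - [0,0,0]
    - [0,0,0]
  dr:
    - [0,0,5]
    - [0,0,10]
    - [0,0,15]
    - [0,0,20]
  claw: [0.7,0.7,0.7,0.7]

```text
time_s: 17.1
ee_pos: [0.5573, 0.069, 0.1004]
orientation: [0.716, -0.698, 0.002, -0.001]
ft_force: [-1.6, -0.7, 3.2]
opening: 0.616
```

```bash
python3 go.py
```

```text
t 17.1 tcp [0.5573 0.069  0.1004] yaw -88.54 tilt [ 0.0045 -0.0005] q6 94.5 F [-1.6 -0.7  3.2] M [-0.14  0.21  0.11] op 0.616
```

Emit:
arm_command:
  linear:
    - [0,0,-0.5]
    - [0,0,-1.2]
    - [0,0,-1.2]
  dr:
    - [0,0,0]
    - [0,0,0]
    - [0,0,0]
  claw: [0.7,0.7,0.7]

```text
time_s: 17.4
ee_pos: [0.5572, 0.069, 0.1014]
orientation: [0.717, -0.698, 0.002, -0.001]
ft_force: [-0.4, -0.1, -1.2]
opening: 0.611
```

```bash
python3 go.py
```

```text
t 17.4 tcp [0.5572 0.069  0.1014] yaw -88.46 tilt [ 0.0042 -0.0006] q6 94.4 F [-0.4 -0.1 -1.2] M [ 0.    0.05 -0.02] op 0.611
```

Emit:
arm_command:
  linear:
    - [0,0,-0.5]
    - [0,0,-1.2]
    - [0,0,-1.2]
  dr:
    - [0,0,0]
    - [0,0,0]
    - [0,0,0]
  claw: [0.7,0.7,0.7]

```text
time_s: 17.7
ee_pos: [0.5571, 0.069, 0.1019]
orientation: [0.717, -0.697, 0.001, -0.001]
ft_force: [2.3, 0.8, -8.1]
opening: 0.609
```

```bash
python3 go.py
```

```text
t 17.7 tcp [0.5571 0.069  0.1019] yaw -88.44 tilt [ 0.0035 -0.0006] q6 94.4 F [ 2.3  0.8 -8.1] M [-0.01 -0.3  -0.06] op 0.609
```

Emit:
arm_command:
  linear:
    - [0,0,1.5]
    - [0,0,2.2]
    - [0,0,2.2]
    - [0,0,2.2]
    - [0,0,2.2]
  dr:
    - [0,0,0]
    - [0,0,5]
    - [0,0,10]
    - [0,0,15]
    - [0,0,20]
  claw: [0.7,0.7,0.7,0.7,0.7]

```text
time_s: 18.2
ee_pos: [0.5571, 0.0688, 0.1004]
orientation: [-0.583, 0.812, -0.001, 0.001]
ft_force: [-0.7, -0.0, 1.7]
opening: 0.611
```

```bash
python3 go.py
```

```text
t 18.2 tcp [0.5571 0.0688 0.1004] yaw -108.61 tilt [ 0.0038 -0.0009] q6 114.6 F [-0.7 -0.   1.7] M [-0.12  0.2   0.07] op 0.611
```

Emit:
arm_command:
  linear:
    - [0,0,0.8]
    - [0,0,0.8]
    - [0,0,0.8]
    - [0,0,0.8]
    - [0,0,0.8]
  dr:
    - [0,0,5]
    - [0,0,10]
    - [0,0,15]
    - [0,0,20]
    - [0,0,25]
  claw: [0.7,0.7,0.7,0.7,0.7]

```text
time_s: 18.7
ee_pos: [0.557, 0.0687, 0.1004]
orientation: [-0.393, 0.92, -0.001, 0.002]
ft_force: [-0.7, -1.0, 1.5]
opening: 0.61
```

```bash
python3 go.py
```

```text
t 18.7 tcp [0.557  0.0687 0.1004] yaw -133.78 tilt [ 0.0042 -0.0014] q6 139.8 F [-0.7 -1.   1.5] M [-0.16  0.23  0.07] op 0.61
```

Emit:
arm_command:
  linear:
    - [0,0,-0.5]
    - [0,0,-1.5]
    - [0,0,-2.2]
    - [0,0,-2.2]
  dr:
    - [0,0,0]
    - [0,0,0]
    - [0,0,0]
    - [0,0,0]
  claw: [0.7,0.7,0.7,0.7]

```text
time_s: 19.1
ee_pos: [0.557, 0.0689, 0.1028]
orientation: [-0.393, 0.92, -0.001, 0.002]
ft_force: [-1.2, 1.7, -0.5]
opening: 0.614
```

```bash
python3 go.py; python3 - <<'E'
from rig import capture
import cv2
for n,b in(("scene",(290,150,350,210)),):
    I=capture(n)[:,:,::-1];cv2.imwrite(f"pics/f_{n}.png",I);I=I[b[1]:b[3],b[0]:b[2]]
    cv2.imwrite(f"pics/fc_{n}.png",cv2.resize(I,(600,600),interpolation=cv2.INTER_CUBIC))
E
```

```text
t 19.1 tcp [0.557  0.0689 0.1028] yaw -133.74 tilt [ 0.0041 -0.001 ] q6 139.7 F [-1.2  1.7 -0.5] M [ 0.31  0.17 -0.01] op 0.614
```

View pics/fc_scene.png

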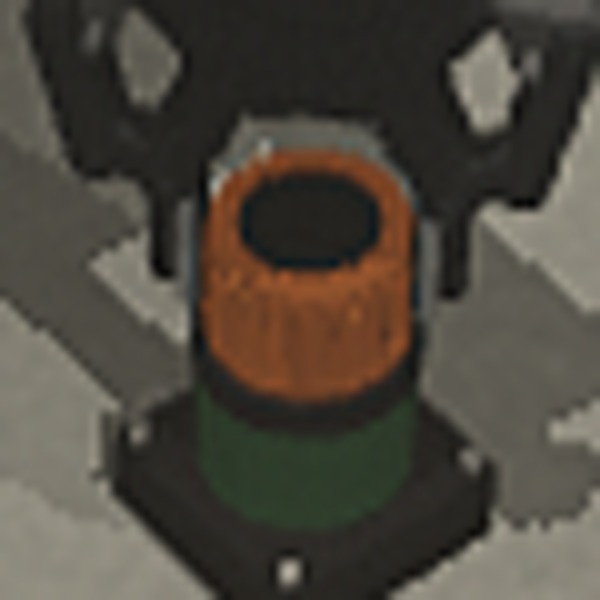

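The cap settled on the shoulder, but it now lifts 2.4 mm without resistance at this angle, so the thread may not be properly engaged. I'll probe a little higher.

Emit:
arm_command:
  linear:
    - [0,0,-1]
    - [0,0,-2]
    - [0,0,-3]
    - [0,0,-3]
  dr:
    - [0,0,0]
    - [0,0,0]
    - [0,0,0]
    - [0,0,0]
  claw: [0.7,0.7,0.7,0.7]

```text
time_s: 19.55
ee_pos: [0.557, 0.0687, 0.1058]
orientation: [-0.393, 0.92, -0.001, 0.002]
ft_force: [0.3, -0.7, -0.7]
opening: 0.611
```

```bash
python3 go.py
```

```text
t 19.55 tcp [0.557  0.0687 0.1058] yaw -133.74 tilt [ 0.0042 -0.0013] q6 139.7 F [ 0.3 -0.7 -0.7] M [-0.    0.05  0.02] op 0.611
```

```bash
python3 - <<'E'
from rig import capture
import cv2
for n,b in(("scene",(290,150,350,210)),):
    I=capture(n)[:,:,::-1];cv2.imwrite(f"pics/g_{n}.png",I);I=I[b[1]:b[3],b[0]:b[2]]
    cv2.imwrite(f"pics/gc_{n}.png",cv2.resize(I,(600,600),interpolation=cv2.INTER_CUBIC))
E
```

```text
(no output)
```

View pics/gc_scene.png

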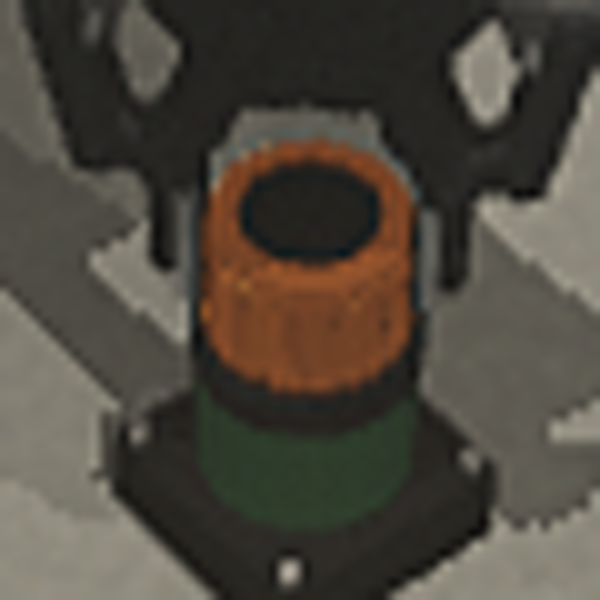

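The cap comes up freely at this angle. The readings fit overturning: the covering thread ridge held the cap at about 146° from the slots (8 N pull at +1.5 mm) but ends before 191°. I'll set the cap back on the shoulder, turn it back about 35° under the thread, and check that it is captured.

Emit:
arm_command:
  linear:
    - [0,0,2]
    - [0,0,4]
    - [0,0,6]
    - [0,0,6.2]
    - [0,0,6.2]
  dr:
    - [0,0,0]
    - [0,0,0]
    - [0,0,0]
    - [0,0,0]
    - [0,0,0]
  claw: [0.7,0.7,0.7,0.7,0.7]

```text
time_s: 20.1
ee_pos: [0.5572, 0.0688, 0.1004]
orientation: [-0.393, 0.92, -0.001, 0.002]
ft_force: [-2.4, 0.9, 6.1]
opening: 0.614
```

```bash
python3 go.py
```

```text
t 20.1 tcp [0.5572 0.0688 0.1004] yaw -133.74 tilt [ 0.0047 -0.0012] q6 139.7 F [-2.4  0.9  6.1] M [0.07 0.46 0.03] op 0.614
```

Emit:
arm_command:
  linear:
    - [0,0,0.5]
    - [0,0,0.5]
    - [0,0,0.5]
    - [0,0,0.5]
    - [0,0,0.5]
  dr:
    - [0,0,-6]
    - [0,0,-12]
    - [0,0,-18]
    - [0,0,-24]
    - [0,0,-30]
  claw: [0.7,0.7,0.7,0.7,0.7]

```text
time_s: 20.6
ee_pos: [0.5574, 0.0691, 0.1004]
orientation: [-0.619, 0.785, -0.002, 0.002]
ft_force: [-1.9, 1.2, 3.6]
opening: 0.61
```

```bash
python3 go.py
```

```text
t 20.6 tcp [0.5574 0.0691 0.1004] yaw -103.51 tilt [ 0.0054 -0.0006] q6 109.5 F [-1.9  1.2  3.6] M [ 0.1   0.28 -0.08] op 0.61
```

Emit:
arm_command:
  linear:
    - [0,0,-0.5]
    - [0,0,-1.0]
    - [0,0,-1.5]
    - [0,0,-1.5]
  dr:
    - [0,0,0]
    - [0,0,0]
    - [0,0,0]
    - [0,0,0]
  claw: [0.7,0.7,0.7,0.7]

```text
time_s: 21.0
ee_pos: [0.5571, 0.0691, 0.101]
orientation: [-0.619, 0.786, -0.002, 0.001]
ft_force: [2.3, 1.4, -6.9]
opening: 0.611
```

```bash
python3 go.py
```

```text
t 21.0 tcp [0.5571 0.0691 0.101 ] yaw -103.56 tilt [ 0.0044 -0.0008] q6 109.5 F [ 2.3  1.4 -6.9] M [ 0.09 -0.25 -0.03] op 0.611
```

At 161° from the slots the thread holds the cap down: only about 0.5 mm of play, 7 N when pulled. I press it down, turn 4° further, and release.

Emit:
arm_command:
  linear:
    - [0,0,0.6]
    - [0,0,1.0]
    - [0,0,1.0]
    - [0,0,1.0]
  dr:
    - [0,0,0]
    - [0,0,2]
    - [0,0,4]
    - [0,0,4]
  claw: [0.7,0.7,0.7,0.7]

```text
time_s: 21.4
ee_pos: [0.557, 0.0689, 0.1004]
orientation: [-0.591, 0.807, -0.002, 0.001]
ft_force: [-0.4, -0.2, -0.3]
opening: 0.61
```

```bash
python3 go.py
```

```text
t 21.4 tcp [0.557  0.0689 0.1004] yaw -107.57 tilt [ 0.0043 -0.0011] q6 113.6 F [-0.4 -0.2 -0.3] M [-0.18  0.18  0.03] op 0.61
```

Emit:
arm_command:
  linear:
    - [0,0,-0.8]
    - [0,0,-0.8]
  dr:
    - [0,0,0]
    - [0,0,0]
  claw: [0.7,0.7]

```text
time_s: 21.6
ee_pos: [0.557, 0.0688, 0.1007]
orientation: [-0.591, 0.807, -0.002, 0.001]
ft_force: [0.4, 0.3, -7.1]
opening: 0.615
```

```bash
python3 go.py
```

```text
t 21.6 tcp [0.557  0.0688 0.1007] yaw -107.56 tilt [ 0.0039 -0.0012] q6 113.5 F [ 0.4  0.3 -7.1] M [ 0.01 -0.19 -0.  ] op 0.615
```

Emit:
arm_command:
  linear:
    - [0,0,0.5]
    - [0,0,0.5]
    - [0,0,0.5]
    - [0,0,0.5]
    - [0,0,0.5]
  dr:
    - [0,0,0]
    - [0,0,0]
    - [0,0,0]
    - [0,0,0]
    - [0,0,0]
  claw: [0.7,0.4,0,0,0]

```text
time_s: 22.1
ee_pos: [0.5573, 0.0689, 0.1007]
orientation: [-0.591, 0.807, -0.002, 0.002]
ft_force: [0.1, -0.4, 0.0]
opening: 1.002
```

Emit:
arm_command:
  linear:
    - [0,0,-30]
    - [0,0,-60]
    - [0,0,-100]
    - [0,0,-100]
    - [0,0,-100]
  dr:
    - [0,0,0]
    - [0,0,0]
    - [0,0,0]
    - [0,0,0]
    - [0,0,0]
  claw: [0,0,0,0,0]

```text
time_s: 22.6
ee_pos: [0.5572, 0.069, 0.2018]
orientation: [-0.591, 0.807, -0.003, 0.003]
ft_force: [0.4, 0.2, -0.5]
opening: 1.002
```

```bash
python3 go.py 0.40 0.069 0.22 -107
```

```text
t 22.6 tcp [0.5572 0.069  0.2018] yaw -107.56 tilt [ 0.0077 -0.0008] q6 113.5 F [ 0.4  0.2 -0.5] M [-0.01 -0.03  0.  ] op 1.002
linear [ 47.4 149.8 -19.5] dr [-0.43  0.09 -0.56]
```

Emit:
arm_command:
  linear:
    - [47,150,-20]
    - [47,150,-20]
    - [47,150,-20]
    - [47,150,-20]
    - [47,150,-20]
  dr:
    - [0,0,0]
    - [0,0,0]
    - [0,0,0]
    - [0,0,0]
    - [0,0,0]
  claw: [0,0,0,0,0]

```text
time_s: 23.1
ee_pos: [0.3983, 0.0694, 0.22]
orientation: [-0.591, 0.807, -0.002, 0.002]
ft_force: [0.5, -0.2, 0.8]
opening: 0.998
```

```bash
python3 - <<'E'
from rig import capture
from h import *
for n,b in(("scene",(290,150,350,210)),("top",(277,195,317,235))):
    I=np.ascontiguousarray(capture(n)[:,:,::-1]);cv2.imwrite(f"pics/z_{n}.png",I);x0,y0,x1,y1=b
    cv2.imwrite(f"pics/zc_{n}.png",cv2.resize(I[y0:y1,x0:x1],(600,600),interpolation=cv2.INTER_CUBIC))
    r=cv2.resize(I[y0:y1,x0:x1],None,fx=4,fy=4,interpolation=cv2.INTER_CUBIC);h=cv2.cvtColor(r,cv2.COLOR_BGR2HSV)
    m=cv2.inRange(h,(6,120,60),(28,255,255));cs=cv2.findContours(m,cv2.RETR_EXTERNAL,cv2.CHAIN_APPROX_NONE)[0];c=max(cs,key=cv2.contourArea)
    x,y,w,hh=cv2.boundingRect(c);M=cv2.moments(cv2.convexHull(c))
    print(n,"bbox",x0+x/4-.375,y0+y/4-.375,x0+(x+w)/4-.375,y0+(y+hh)/4-.375,"cen",x0+M['m10']/M['m00']/4-.375,y0+M['m01']/M['m00']/4-.375)
    for z in(.078,.080,.0925):
        for r_,zz in((.027,z),(.0265,z+.035)):
            P=np.array([proj(n,[.5568+r_*np.cos(a),.0689+r_*np.sin(a),zz]) for a in np.linspace(0,6.28,90)])
            print("  pred rim z",z,"ring",zz,np.round([*P.min(0),*P.max(0)],2))
E
```

```text
scene bbox 309.625 165.125 331.625 190.625 cen 320.3876920058302 177.67396288821618
  pred rim z 0.078 ring 0.078 [310.01 174.17 331.16 189.87]
  pred rim z 0.078 ring 0.113 [310.19 164.83 331.46 180.33]
  pred rim z 0.08 ring 0.08 [310.01 173.64 331.19 189.35]
  pred rim z 0.08 ring 0.115 [310.19 164.27 331.49 179.78]
  pred rim z 0.0925 ring 0.0925 [310.   170.3  331.36 186.04]
  pred rim z 0.0925 ring 0.1275 [310.19 160.77 331.67 176.3 ]
top bbox 287.875 206.125 305.875 223.875 cen 296.6733198506534 214.84878137315908
  pred rim z 0.078 ring 0.078 [288.21 205.5  304.9  222.18]
  pred rim z 0.078 ring 0.113 [287.75 205.22 304.52 221.99]
  pred rim z 0.08 ring 0.08 [288.18 205.47 304.88 222.17]
  pred rim z 0.08 ring 0.115 [287.71 205.2  304.5  221.98]
  pred rim z 0.0925 ring 0.0925 [287.96 205.32 304.81 222.16]
  pred rim z 0.0925 ring 0.1275 [287.48 205.04 304.42 221.97]
```

View pics/zc_scene.png

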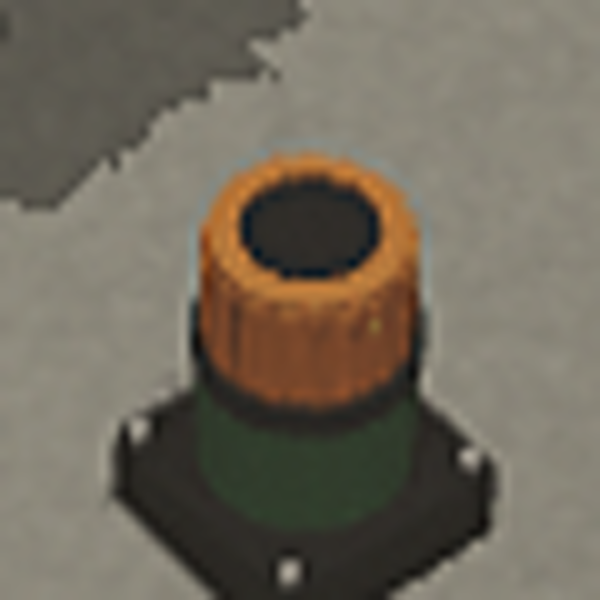

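View pics/zc_top.png

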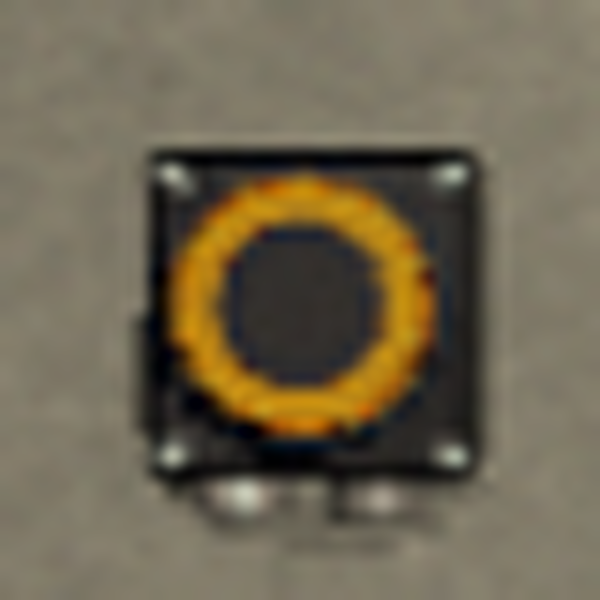

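View pics/z_scene.png

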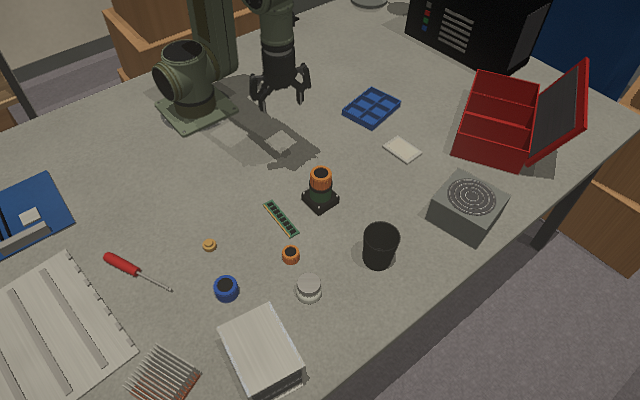

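The scene crop shows the cap level on the shoulder. Its rim bottom is at row 190.6, against 189.9 predicted for the home height and 186.0 for the ledge. The top view shows it centred on the neck at (296.7, 214.8), and the bystanders look undisturbed. Handing in.

```bash
python3 -c "
from rig import hand_in,readout
print(hand_in()); s=readout.sense(); print(s['time_s'],s['ft_force'],s['opening'])"
```

```text
the job is handed in; nothing more can be done
None
the job is handed in; nothing more can be done
```

The orange cap is screwed down on the reservoir neck with its rim on the black shoulder. It is released, and I handed the job in at about 23 s.

- **How it went on:** I centred the larger orange cap with two perpendicular squeezes and rested it on the ledge. Turning it about 80° anticlockwise dropped it 6.6 mm into the slots. I then turned it clockwise while following it down to the shoulder.
- **What went wrong on the way:** I overturned to about 191° from the slots, where a pull test lifted the cap freely by more than 5 mm. I set it back on the shoulder and returned it to 161° from the slots, then turned it 4° further. A pull of about 7 N moved it only 0.3 mm there, so the thread was holding it.
- **Last checks:** The tool height matched the rim lying on the shoulder to within about 0.1 mm. The pictures showed the cap level, centred on the neck and low on the shoulder, with the arm clear and the other things looking undisturbed.
- **Checks that disagreed:** The two cameras differed by 4–5 mm in x; I corrected for this from the grip. The ledge and slot heights I measured were about 0.7 mm lower than your figures, if home is 18 mm. The pictures alone only fix the cap's height to about 1–2 mm.

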